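# Lift a lopsided ink roller level off its stand and lay it in the forked rest

## Robot

A 7-joint arm with a two-finger parallel gripper is mounted at the origin on the work surface. World frame = base frame: x ahead of the robot, y to its left, z up, the work surface at z = 0. Lengths are in m, angles in rad, forces in N, time in s.
With the tool pointing down it reaches from about 0.35 to 0.9 m from the base axis. Payload 19.9 kg.
Tool frame: the origin (TCP) lies on the centre line of the jaws, within the pads' length; the fingertips stand 11 mm ahead of it and the grasp point (between the pads) lies 8 mm behind it; x points along the fingers, z is the direction in which the jaws open and shut, and the axes are right-handed (so a half turn about x gives the same grasp; the last joint's range is limited). The gripper opens to 94 mm and grips with 3 to 60 N. Pads are 16 mm wide; open, the fingers measure 119 mm over their backs; the gripper's body (75 mm by 177 mm) begins 78 mm behind the grasp point.
Start: joints at [-1.276, 0.417, -0.01, 1.614, 0.005, 1.111, -0.053], TCP at [0.207, 0.59, 0.216] pointing down, gripper open.
Joint ranges: [-2.81, 2.81], [-0.39, 2.02], [-1.27, 1.25], [0.06, 2.57], [-1.19, 4.33], [0.19, 2], [-2.82, 2.82]. Speed limits (rad/s): [1.89, 1.89, 2.39, 2.39, 3.01, 3.01, 3.01].

## Interface

Orientations are given as a rotation vector (axis times angle).
In Python, from workcell import state, eyes, ctrl gives the robot as it stands. The module is installed in compiled form; this text tells all that it offers.
- The arm moves only by the tool step_arm, never from a script. Its argument "plan" is text: rows parted by semicolons, each of 7 numbers parted by spaces: the turn, a rotation vector about the tool's x, y, z in degrees, then the shift along the tool's x, y, z in m, then the finger opening in m, from 0 to 0.094. In form: rx ry rz dx dy dz claw; .... A call has 1 to 5 rows; each row is the pose to reach, as a shift and turn from the pose commanded when the call began, along the tool's axes at that moment; what a row does not reach only later rows make up. A row lasts 1/8 s, in which the tool goes at most 62.5 mm and 10.7 degrees, less where a joint would pass 70% of its speed; a pose out of reach is approached as far as the arm can. A call with a gripper value outside its range is refused whole. The fingers move at their own pace and stop on an object; "grip_force" is the grip in N (left out, the last holds). Time passes only in rows, so rows that repeat a pose let the fingers close. It gives the time, the measured TCP pose, the force and the opening at its end, in the units of the state.
- state(): the state, without advancing time (a new reading comes with each control period).
- eyes.read_camera(name): name is "scene" or "side" or "wrist"; returns a dict with "image" (420x560x3 uint8, blue, green, red), "fx", "fy", "cx", "cy" (pixels), "origin" and "attitude" of the camera in the world. Camera axes: x right, y down, z forward; pixel columns grow to the right and rows downward; lengths in m; the calibration is good to about 2 mm. A picture is of the moment at which its call begins. There is no depth.
- ctrl.hand_in(): hands the job in, once; it reports no verdict.
The state is a dict: "clock": time; "qpos": joint angles; "joint_vel": joint speeds; "joint_torque": joint torques, N m; "tool_pos": TCP position; "orientation": TCP orientation; "force": force on the tool from outside, world axes, zero at the start; "torque": the same for the moment, N m; "opening": finger opening in m.
Only numpy, scipy, OpenCV 4.12 (cv2) and the standard library are available. Lean on these libraries where they do the work, as an engineer would, in place of code of your own. Each camera call takes 0.05 s, during which the arm holds its last target.

## Task

Take the long ink roller off the sloping stand and lay it gently in the two-forked rest, foot side down, with its steel shank across both forks so that the rubber hangs free. Its balance point differs from day to day: try the lift a little way first, shift your grip along the shank towards the end that stays down, and once it is clear of the stand carry it level. Leave the jar and the tape roll on the table alone.

Things in the scene. Friction and masses are not known exactly. Their poses are not given: they have to be found in the camera images.
- shank_mid (a point): Ink roller (loose, 0.5 to 0.85 kg, 465 mm long). Its polished steel shank, 14 mm (y) by 16 mm (z), has a drum at one end and a handle at the other. Point on the shank's axis; x runs along the shank to the drum, y across, z away from the foot side. Bare shank to grip: x -175 to +150 mm. The balance point lies somewhere on it, within 100 mm of this point.
- ink_roller: The same ink roller, same axes; origin 30 mm handlewards of shank_mid and 25 mm below, level with the drum's underside and foot. It starts lying on drum and foot on the stand's slope, shank level, 25 mm off the slope. The shank is slippery (friction about 0.2): gripped far from the balance point, it swivels between the fingers, heavy end down.
- drum_mid (a point): Centre of the ink roller's black rubber drum, 185 mm along x from shank_mid, same axes; 50 mm diameter, 80 mm wide along y, in a steel yoke 98 mm wide that starts 152 mm from shank_mid.
- handle_mid (a point): Centre of the ink roller's round wooden handle, at x = -215 mm from shank_mid, same axes; 80 mm long, 30 mm diameter. Under it, at x = -190 mm, a flat steel foot 80 mm wide (y) reaches 25 mm below the shank's axis.
- stand: Fixed wooden stand, 538 mm long (y). Origin on the table under the middle of its slope, which faces -x (the robot), rises towards +x at 33 degrees and is 55 mm above the table at the origin. Two 12 mm blocks stop the drum (at y = -215 mm) and the foot (y = +160 mm) from sliding down. The roller's shank lies along y.
- shelf_edge (a point): Middle of the lower front edge of the stand's shelf, 180 mm above the table; x of the stand +40 mm. The shelf, with ink jars up to 235 mm, runs back from here over the slope's upper part: a gripper pointing straight down will not fit at the shank; it must lean back square to the slope.
- rest_seat (a point): Point midway between the two forks of the rest, 68 mm above the table, where shank_mid is to come. x along the laid shank, z up. Forks at x = -130 and +130 mm, 12 mm thick; floors 60 mm above the table, 22 mm wide; side walls flare to 50 mm apart at 90 mm height. The drum may point either way.
- rest: Fixed wooden rest, base 290 mm (x) by 100 mm (y) by 12 mm high, with the two forks; origin on the table under rest_seat, same axes.
- ink_jar: White jar with black cap, 64 mm diameter, 80 mm high, loose, standing; origin at its underside; bystander.
- tape_roll: Roll of brown tape, 70 mm outside diameter, 25 mm high, loose, lying flat; origin at its underside; bystander.

How it is judged:
By the outcome, as a careful person would: the job done as asked, in the order asked, and still so for the second after the job is handed in, with the robot touching nothing.
It also fails if it takes over 70 s, if anything falls off the work surface, if the arm or the gripper's body presses on something with over 40 N, if the wrist force passes 120 N, or if a joint passes its speed limit or range.

## Working session

There is one attempt and no reset: what is moved stays moved. The work goes in short steps, Python scripts to look and compute and a tool call to move; the robot and the scene stay as the last step left them, time stands still between calls to the robot, and variables do not carry over. Pictures are saved under pics/ and viewed, and the job is handed in when it is done.

Besides the shell and the picture viewer there is one more tool, called after ">>>" by a JSON object that holds its "name" and its "arguments". step_arm: Moves the arm, as the interface text tells. Its arguments: {"type":"object","properties":{"plan":{"type":"string"},"grip_force":{"type":"number"}},"required":["plan"]}

```bash
mkdir -p pics
python3 - <<'E'
from workcell import state,eyes,ctrl
import cv2
s=state();print(s)
for n in ["scene","side","wrist"]:
    c=eyes.read_camera(n);cv2.imwrite(f"pics/{n}0.png",c["image"])
    print(n,{k:c[k] for k in c if k!="image"})
E
```

```text
{'clock': 0.0, 'qpos': array([-1.27550167,  0.41796536, -0.01030057,  1.6141594 ,  0.00467092,
        1.11069622, -0.0529709 ]), 'joint_vel': array([-0.00070208,  0.00122137, -0.00113965, -0.00226661, -0.00068832,
       -0.00091085, -0.00023493]), 'joint_torque': array([-4.90994971e-04, -8.51249456e+01,  6.38146475e-01, -4.25980747e+01,
       -4.88607713e-02,  1.87416631e-02,  1.16279684e-04]), 'tool_pos': array([0.20642596, 0.58954762, 0.21583687]), 'orientation': array([-0.95838782,  1.3508756 ,  0.95714767]), 'force': array([-0.57742268,  0.04578444, -0.22061392]), 'torque': array([0.01435615, 0.03460261, 0.03456053]), 'opening': 0.09383848536741629}
scene {'fx': 415.80211412883403, 'fy': 415.80211412883403, 'cx': 285.12033825776723, 'cy': 217.73598324196118, 'origin': array([ 0.88185514, -0.108452  ,  1.00366841]), 'attitude': array([-2.44634594, -1.34523609,  0.26987335])}
side {'fx': 422.9572900705958, 'fy': 422.9572900705958, 'cx': 279.58141314863457, 'cy': 212.67706313041649, 'origin': array([ 0.27054896, -0.922672  ,  0.76871656]), 'attitude': array([-2.09211866,  0.32546259, -0.19560918])}
wrist {'fx': 347.5870232528033, 'fy': 347.5870232528033, 'cx': 286.52375901706637, 'cy': 216.15167150594064, 'origin': array([0.13476295, 0.61476549, 0.38427131]), 'attitude': array([2.37751694, 1.68665736, 0.22257651])}
```

View pics/scene0.png

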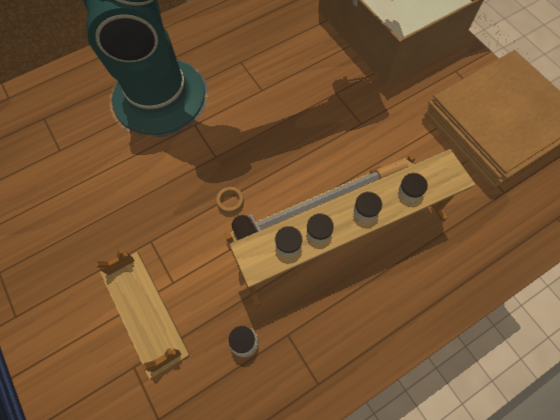

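View pics/side0.png

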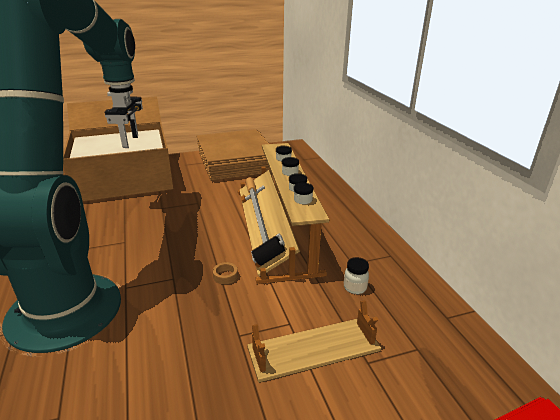

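View pics/wrist0.png

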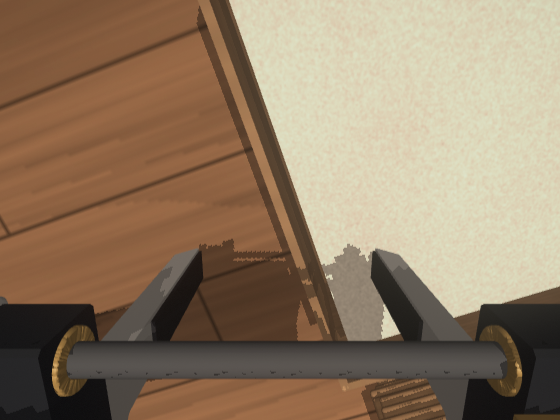

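The scene picture shows the stand at (350,215), the rest at (145,310), the jar at (242,342) and the tape at (230,200). The drum is at (245,228), on the -y side. I'll zoom in to pick exact points.

```bash
cat > h.py <<'E'
import numpy as np,cv2
from scipy.spatial.transform import Rotation as R
from workcell import state,eyes,ctrl
def cam(n,f=None):
    c=eyes.read_camera(n)
    if f: cv2.imwrite(f"pics/{f}.png",c["image"])
    c["R"]=R.from_rotvec(c["attitude"]).as_matrix();return c
def ray(c,u,v):
    d=c["R"]@np.array([(u-c["cx"])/c["fx"],(v-c["cy"])/c["fy"],1]);return c["origin"],d/np.linalg.norm(d)
def onz(c,u,v,z):
    o,d=ray(c,u,v);return o+d*(z-o[2])/d[2]
def proj(c,p):
    q=c["R"].T@(np.asarray(p)-c["origin"]);return np.array([c["fx"]*q[0]/q[2]+c["cx"],c["fy"]*q[1]/q[2]+c["cy"]])
def tri(c1,p1,c2,p2):
    o1,d1=ray(c1,*p1);o2,d2=ray(c2,*p2)
    A=np.c_[d1,-d2];t=np.linalg.lstsq(A,o2-o1,rcond=None)[0]
    a=o1+t[0]*d1;b=o2+t[1]*d2;return (a+b)/2,np.linalg.norm(a-b)
def zoom(c,x,y,w,h,k,f):
    im=c["image"][y:y+h,x:x+w];cv2.imwrite(f"pics/{f}.png",cv2.resize(im,None,fx=k,fy=k,interpolation=cv2.INTER_CUBIC))
def pose():
    s=state();return s["tool_pos"],R.from_rotvec(s["orientation"]).as_matrix()
E
python3 - <<'E'
from h import *
c=cam("scene");zoom(c,220,145,260,150,3,"sz1");zoom(c,90,240,110,145,4,"sz2")
c=cam("side");zoom(c,220,140,120,150,4,"dz1");zoom(c,235,290,160,100,5,"dz2")
E
```

```text
(no output)
```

View pics/sz1.png

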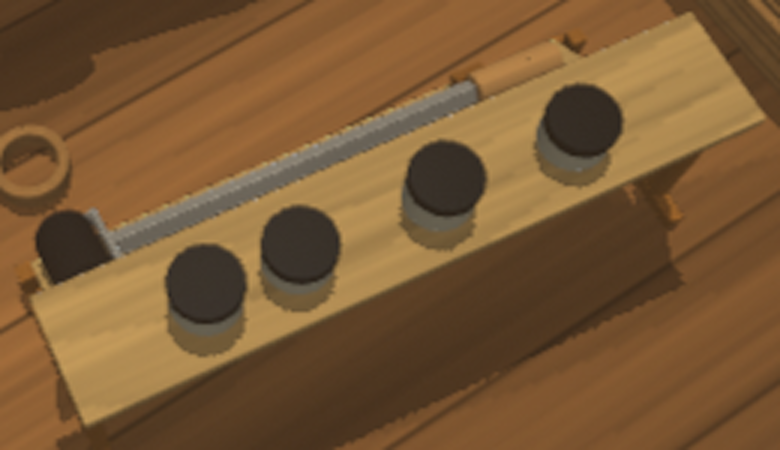

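View pics/sz2.png

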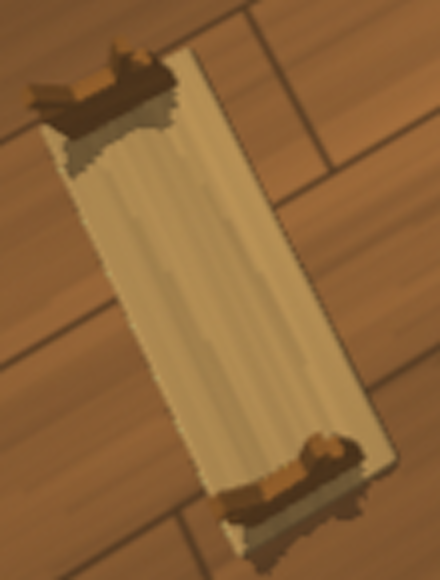

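View pics/dz1.png

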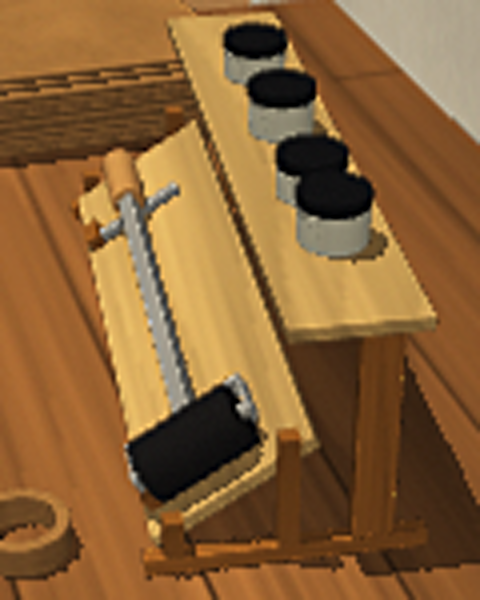

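View pics/dz2.png

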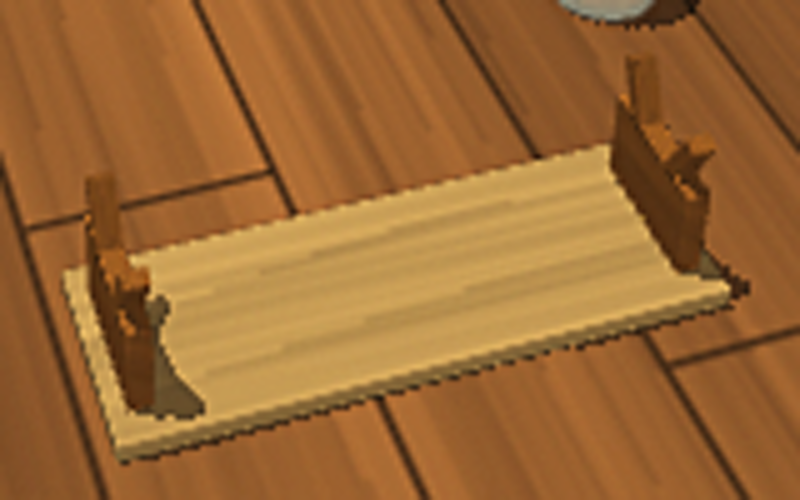

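Run:
```python
from h import *
np.set_printoptions(precision=4,suppress=True)
c=cam("scene");d=cam("side")
S1=lambda u,v:(220+u/3-.33,145+v/3-.33);S2=lambda u,v:(90+u/4-.4,240+v/4-.4)
D1=lambda u,v:(220+u/4-.4,140+v/4-.4);D2=lambda u,v:(235+u/5-.4,290+v/5-.4)
print("rest corners scene");
for p in [(190,50),(397,460),(243,555),(42,125)]: print(onz(c,*S2(*p),.012))
print("side")
for p in [(65,272),(118,450),(728,290),(605,147)]: print(onz(d,*D2(*p),.012))
print("fork floors scene z.06")
for p in [(97,85),(285,483)]: print(onz(c,*S2(*p),.06))
# shank
print("shank/handle joint",tri(c,S1(477,90),d,D1(128,196)))
print("yoke joint",tri(c,S1(112,238),d,D1(180,405)))
print("drum end in scene", onz(c,*S1(72,245),.09))
print("shelf front L", tri(c,S1(33,295),d,D1(290,330)),tri(c,S1(692,12),d,D1(168,18)))
print("shelf back",tri(c,S1(88,425),d,D1(437,322)))
print("tape",onz(c,*S1(30,165),.02),"jar",onz(c,242,342,.08))
```

```text
rest corners scene
[ 0.4174 -0.2572  0.012 ]
[ 0.7039 -0.2603  0.012 ]
[ 0.7029 -0.356   0.012 ]
[ 0.4128 -0.3542  0.012 ]
side
[ 0.4151 -0.2591  0.012 ]
[ 0.4127 -0.3586  0.012 ]
[ 0.7001 -0.3601  0.012 ]
[ 0.6872 -0.2626  0.012 ]
fork floors scene z.06
[ 0.4303 -0.3054  0.06  ]
[ 0.6907 -0.3093  0.06  ]
shank/handle joint (array([0.5873, 0.35  , 0.0803]), np.float64(0.002349124497719963))
yoke joint (array([0.5396, 0.0241, 0.0849]), np.float64(0.0019316204873943393))
drum end in scene [ 0.5306 -0.0066  0.09  ]
shelf front L (array([ 0.5877, -0.0596,  0.1902]), np.float64(0.0024944468205956123)) (array([0.6579, 0.4701, 0.192 ]), np.float64(0.00047751469799594247))
shelf back (array([ 0.6848, -0.0733,  0.1862]), np.float64(0.0019617488382821743))
tape [0.4198 0.0078 0.02  ] jar [ 0.7541 -0.1419  0.08  ]
```

Run:
```python
from h import *
np.set_printoptions(precision=4,suppress=True)
c=cam("scene");d=cam("side")
def shank(cc,roi,f):
    x,y,w,h=roi;im=cc["image"][y:y+h,x:x+w]
    hsv=cv2.cvtColor(im,cv2.COLOR_BGR2HSV)
    m=((hsv[...,1]<45)&(hsv[...,2]>70)).astype(np.uint8)
    n,l,st,_=cv2.connectedComponentsWithStats(m)
    k=1+np.argmax(st[1:,4]);m=(l==k).astype(np.uint8)
    ys,xs=np.nonzero(m);P=np.c_[xs+x,ys+y].astype(np.float32)
    cv2.imwrite(f"pics/{f}.png",cv2.resize(m*255,None,fx=3,fy=3));return P
Pc=shank(c,(262,170,115,60),"m1");Pd=shank(d,(250,195,20,45),"m2")
L=[]
for cc,P in((c,Pc),(d,Pd)):
    vx,vy,x0,y0=cv2.fitLine(P,cv2.DIST_HUBER,0,.01,.01).ravel();print(len(P),vx,vy,x0,y0)
    o,r1=ray(cc,x0-30*vx,y0-30*vy);o,r2=ray(cc,x0+30*vx,y0+30*vy);n=np.cross(r1,r2);L.append((n/np.linalg.norm(n),o))
dr=np.cross(L[0][0],L[1][0]);dr/=np.linalg.norm(dr)
A=np.array([L[0][0],L[1][0],[0,1,0]])
for y in(.05,.177,.3):
    print(np.linalg.solve(A,[L[0][0]@L[0][1],L[1][0]@L[1][1],y]))
print(dr)
```

```text
525 0.91791 -0.3967887 317.70486 199.3687
232 0.26759088 0.9635326 258.92017 217.51314
[0.5456 0.05   0.0796]
[0.5619 0.177  0.0796]
[0.5777 0.3    0.0796]
[0.1273 0.9919 0.0002]
```

View pics/m1.png

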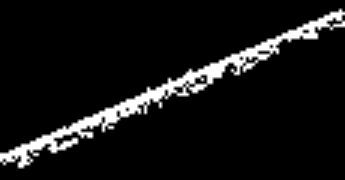

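View pics/m2.png

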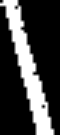

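```bash
cat >> h.py <<'E'
np.set_printoptions(precision=4,suppress=True)
ex=np.array([.9919,-.1273,0]);ey=np.array([.1273,.9919,0]);ez=np.array([0,0,1.])
s33,c33=np.sin(np.radians(33)),np.cos(np.radians(33))
nrm=-s33*ex+c33*ez; up=c33*ex+s33*ez
def plan(tp,tR,n=None,ref=None):
    p,Rm=ref or pose()
    dR=R.from_matrix(Rm.T@tR).as_rotvec();dp=Rm.T@(tp-p)
    k=int(np.ceil(max(np.linalg.norm(dp)/.06,np.degrees(np.linalg.norm(dR))/10.5)))
    print("rows needed",k,"turn",np.degrees(dR).round(2),"shift",dp.round(4))
    k=n or k
    for i in range(1,k+1): print((np.degrees(dR)*i/k).round(2),(dp*i/k).round(4))
def tool(x,z):
    x=x/np.linalg.norm(x);z=z-x*(z@x);z/=np.linalg.norm(z);return np.c_[x,np.cross(z,x),z]
mid=np.array([.566,.176,.0735])
E
python3 - <<'E'
from h import *
p,Rm=pose();print(Rm)
for sg in(1,-1):
    T=tool(-nrm,sg*up); print(sg);plan(mid+nrm*.112,T)
E
```

```text
[[-0.     -0.9438  0.3304]
 [-0.0002  0.3304  0.9438]
 [-1.     -0.     -0.0002]]
1
rows needed 9 turn [ 75.71 -27.69 -22.42] shift [ 0.049  -0.4164 -0.2845]
[ 8.41 -3.08 -2.49] [ 0.0054 -0.0463 -0.0316]
[16.83 -6.15 -4.98] [ 0.0109 -0.0925 -0.0632]
[25.24 -9.23 -7.47] [ 0.0163 -0.1388 -0.0948]
[ 33.65 -12.31  -9.96] [ 0.0218 -0.185  -0.1264]
[ 42.06 -15.39 -12.45] [ 0.0272 -0.2313 -0.158 ]
[ 50.48 -18.46 -14.94] [ 0.0327 -0.2776 -0.1896]
[ 58.89 -21.54 -17.44] [ 0.0381 -0.3238 -0.2213]
[ 67.3  -24.62 -19.93] [ 0.0436 -0.3701 -0.2529]
[ 75.71 -27.69 -22.42] [ 0.049  -0.4164 -0.2845]
-1
rows needed 11 turn [-98.81  23.7  -29.28] shift [ 0.049  -0.4164 -0.2845]
[-8.98  2.15 -2.66] [ 0.0045 -0.0379 -0.0259]
[-17.97   4.31  -5.32] [ 0.0089 -0.0757 -0.0517]
[-26.95   6.46  -7.99] [ 0.0134 -0.1136 -0.0776]
[-35.93   8.62 -10.65] [ 0.0178 -0.1514 -0.1034]
[-44.91  10.77 -13.31] [ 0.0223 -0.1893 -0.1293]
[-53.9   12.93 -15.97] [ 0.0267 -0.2271 -0.1552]
[-62.88  15.08 -18.63] [ 0.0312 -0.265  -0.181 ]
[-71.86  17.24 -21.3 ] [ 0.0356 -0.3028 -0.2069]
[-80.85  19.39 -23.96] [ 0.0401 -0.3407 -0.2327]
[-89.83  21.55 -26.62] [ 0.0446 -0.3785 -0.2586]
[-98.81  23.7  -29.28] [ 0.049  -0.4164 -0.2845]
```

>>> {"name": "step_arm", "arguments": {"plan": "4 0 0 -0.05 -0.01 -0.01 0.094; 13 0 0 -0.09 -0.05 -0.035 0.094; 22 0 0 -0.10 -0.10 -0.07 0.094; 31 0 0 -0.10 -0.15 -0.105 0.094; 40 0 0 -0.10 -0.20 -0.14 0.094", "grip_force": 20}}

```text
clock: 1.08
tool_pos: [0.3499, 0.3899, 0.3168]
orientation: [-0.416, 1.53, 0.416]
force: [0.3, 0.6, 0.7]
opening: 0.0939
```

Run:
```python
from h import *
print(state()["clock"],state()["qpos"],pose());plan(mid+nrm*.112,tool(-nrm,up),5)
```

```text
1.075 [-1.0831  0.1511  0.2089  1.7396 -0.033   1.2536 -0.3355] (array([0.3499, 0.3899, 0.3168]), array([[ 0.0003, -0.5062,  0.8624],
       [ 0.0006,  0.8624,  0.5062],
       [-1.    ,  0.0004,  0.0006]]))
rows needed 5 turn [ 36.65 -31.76 -10.89] shift [ 0.1493 -0.2566  0.0297]
[ 7.33 -6.35 -2.18] [ 0.0299 -0.0513  0.0059]
[ 14.66 -12.71  -4.36] [ 0.0597 -0.1026  0.0119]
[ 21.99 -19.06  -6.53] [ 0.0896 -0.154   0.0178]
[ 29.32 -25.41  -8.71] [ 0.1194 -0.2053  0.0238]
[ 36.65 -31.76 -10.89] [ 0.1493 -0.2566  0.0297]
```

>>> {"name": "step_arm", "arguments": {"plan": "7.5 -6.5 -2.2 0.01 -0.05 0 0.094; 15 -13 -4.4 0.03 -0.10 0.005 0.094; 22 -19 -6.5 0.06 -0.15 0.01 0.094; 29.5 -25.5 -8.7 0.10 -0.20 0.02 0.094; 36.6 -31.8 -10.9 0.14 -0.25 0.025 0.094"}}

```text
clock: 1.7
tool_pos: [0.4885, 0.2033, 0.1933]
orientation: [0.029, 1.026, -0.089]
force: [-0.5, 0.0, 1.2]
opening: 0.0939
```

Run:
```python
from h import *
print(state()["clock"],state()["qpos"],pose());plan(mid+nrm*.112,tool(-nrm,up),3)
c=cam("wrist","w1");cam("side","d1")
print(proj(c,mid),proj(c,mid+ey*.175),proj(c,mid-ey*.152))
```

```text
1.7 [-1.0256  0.0903  0.3604  2.2371  0.7248  0.5364 -1.3357] (array([0.4885, 0.2033, 0.1933]), array([[ 0.5152,  0.088 ,  0.8526],
       [-0.0607,  0.996 , -0.0661],
       [-0.8549, -0.0177,  0.5184]]))
rows needed 1 turn [ 2.46 -1.75 -0.34] shift [ 0.0321 -0.0175  0.0024]
[ 0.82 -0.58 -0.11] [ 0.0107 -0.0058  0.0008]
[ 1.64 -1.17 -0.23] [ 0.0214 -0.0117  0.0016]
[ 2.46 -1.75 -0.34] [ 0.0321 -0.0175  0.0024]
[292.436  225.4172] [302.7761  17.7278] [285.54   363.9292]
```

View pics/w1.png

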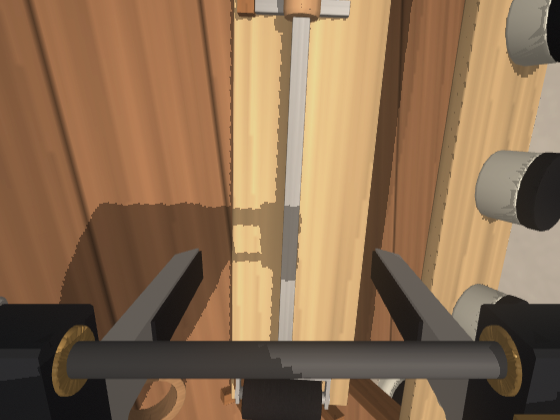

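View pics/d1.png

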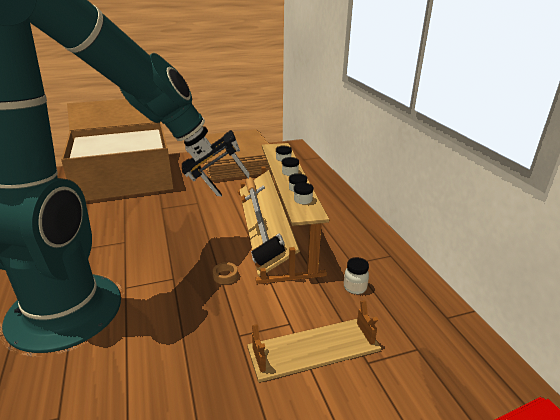

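>>> {"name": "step_arm", "arguments": {"plan": "2.46 -1.75 -0.34 0.032 -0.0175 0.0024 0.06; 2.46 -1.75 -0.34 0.032 -0.0175 0.0024 0.06", "grip_force": 10}}

```text
clock: 2.05
tool_pos: [0.5053, 0.1849, 0.1682]
orientation: [0.057, 0.997, -0.116]
force: [-0.2, 0.4, -0.1]
opening: 0.0773
```

Run:
```python
from h import *
print(state()["clock"],state()["qpos"],state()["force"],pose());plan(mid-nrm*.008,tool(-nrm,up),3)
c=cam("wrist");zoom(c,200,0,200,420,1.4,"w2")
print(proj(c,mid),proj(c,mid+ey*.175),proj(c,mid-ey*.152))
```

```text
2.05 [-1.0132  0.1503  0.4051  2.2656  0.8407  0.4389 -1.4665] [-0.1908  0.4448 -0.1316] (array([0.5053, 0.1849, 0.1682]), array([[ 0.5374,  0.1234,  0.8342],
       [-0.0709,  0.9923, -0.1011],
       [-0.8403, -0.0049,  0.5421]]))
rows needed 3 turn [ 0.34 -0.18  0.11] shift [ 0.1208 -0.0009  0.0003]
[ 0.11 -0.06  0.04] [ 0.0403 -0.0003  0.0001]
[ 0.23 -0.12  0.07] [ 0.0805 -0.0006  0.0002]
[ 0.34 -0.18  0.11] [ 0.1208 -0.0009  0.0003]
[286.4447 216.3761] [287.9884 -23.3057] [285.4563 369.8296]
```

View pics/w2.png

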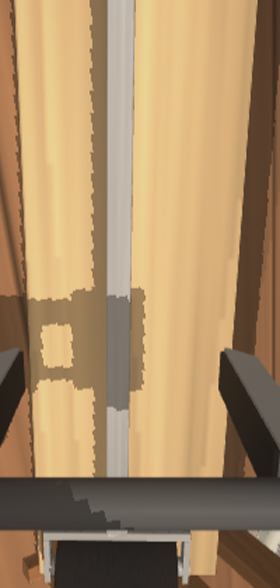

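>>> {"name": "step_arm", "arguments": {"plan": "0.3 -0.2 0.1 0.04 -0.001 0 0.05; 0.3 -0.2 0.1 0.08 -0.001 0 0.04; 0.3 -0.2 0.1 0.11 -0.001 0 0.04; 0.3 -0.2 0.1 0.12 -0.001 0 0.04; 0.3 -0.2 0.1 0.12 -0.001 0 0.04", "grip_force": 10}}

```text
clock: 2.72
tool_pos: [0.571, 0.177, 0.0688]
orientation: [0.065, 0.99, -0.115]
force: [0.2, -0.1, 0.6]
opening: 0.0401
```

Run:
```python
from h import *
print(state(),pose());plan(mid-nrm*.008,tool(-nrm,up),1)
c=cam("wrist","w3")
c=cam("side");zoom(c,180,120,160,150,4,"d3")
```

```text
{'clock': 2.725, 'qpos': array([-0.8592,  0.4536,  0.3799,  2.2048,  1.3244,  0.1929, -1.9562]), 'joint_vel': array([-0.0262, -0.0198,  0.0287,  0.015 , -0.0466, -0.0098,  0.0371]), 'joint_torque': array([  1.6759, -63.4713,   6.8667, -25.1744,   2.2227,   0.8407,
        -1.8034]), 'tool_pos': array([0.571 , 0.177 , 0.0688]), 'orientation': array([ 0.0647,  0.9898, -0.1151]), 'force': array([ 0.1939, -0.0878,  0.6395]), 'torque': array([0.0093, 0.6097, 0.0098]), 'opening': 0.04006576720276515} (array([0.571 , 0.177 , 0.0688]), array([[ 0.5434,  0.1263,  0.8299],
       [-0.0675,  0.992 , -0.1068],
       [-0.8367,  0.0021,  0.5476]]))
rows needed 1 turn [-0.02  0.2  -0.13] shift [ 0.0014 -0.0016 -0.0014]
[-0.02  0.2  -0.13] [ 0.0014 -0.0016 -0.0014]
```

View pics/w3.png

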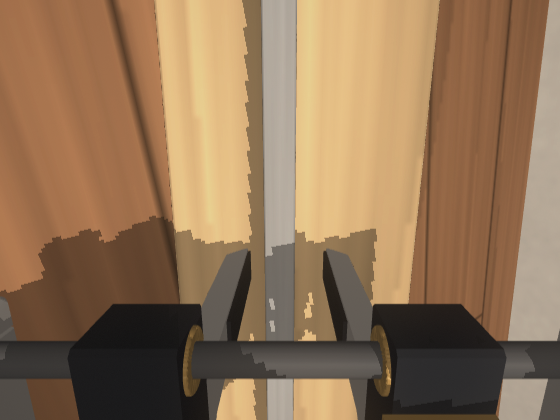

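View pics/d3.png

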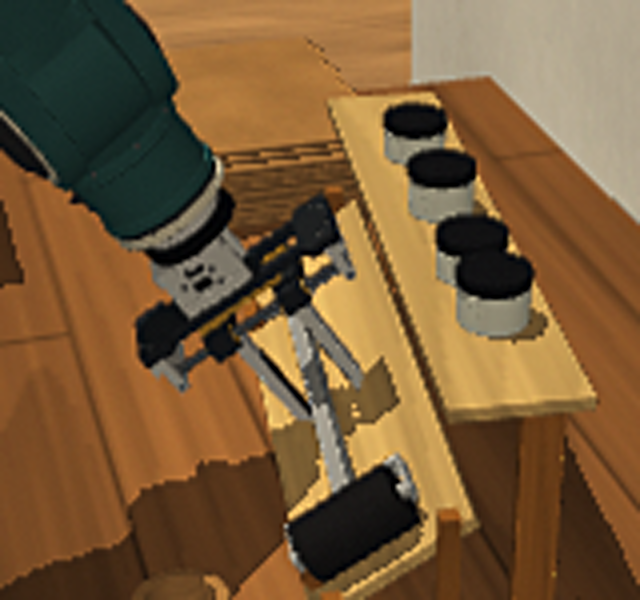

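>>> {"name": "step_arm", "arguments": {"plan": "0 0 0 0 -0.001 -0.0015 0.04; 0 0 0 0 -0.001 -0.0015 0.02; 0 0 0 0 -0.001 -0.0015 0.0; 0 0 0 0 -0.001 -0.0015 0.0; 0 0 0 0 -0.001 -0.0015 0.0", "grip_force": 15}}

```text
clock: 3.45
tool_pos: [0.5685, 0.1753, 0.067]
orientation: [0.066, 0.991, -0.116]
force: [-5.3, -0.1, 3.8]
opening: 0.014
```

>>> {"name": "step_arm", "arguments": {"plan": "0 0 0 0 0 0 0; 0 0 0 0 0 0 0", "grip_force": 60}}

```text
clock: 3.7
tool_pos: [0.5685, 0.1753, 0.067]
orientation: [0.066, 0.991, -0.116]
force: [-5.7, 1.0, 4.7]
opening: 0.0138
```

Run:
```python
from h import *
print(state(),pose());plan(mid-nrm*.008,tool(-nrm,up),1)
```

```text
{'clock': 3.7, 'qpos': array([-0.8588,  0.4538,  0.3801,  2.211 ,  1.3481,  0.1906, -1.9813]), 'joint_vel': array([-0.0004, -0.0012, -0.0002, -0.0002, -0.0008, -0.0012,  0.001 ]), 'joint_torque': array([  1.2221, -63.8645,   8.7938, -25.4469,   0.5318,   1.0818,
         0.0296]), 'tool_pos': array([0.5685, 0.1753, 0.067 ]), 'orientation': array([ 0.0657,  0.9914, -0.1159]), 'force': array([-5.6993,  0.968 ,  4.6738]), 'torque': array([ 0.0651,  0.9018, -0.0803]), 'opening': 0.013784497292628097} (array([0.5685, 0.1753, 0.067 ]), array([[ 0.542 ,  0.1274,  0.8307],
       [-0.0676,  0.9918, -0.1081],
       [-0.8377,  0.0025,  0.5462]]))
rows needed 1 turn [-0.08  0.1  -0.11] shift [0.0011 0.0003 0.0014]
[-0.08  0.1  -0.11] [0.0011 0.0003 0.0014]
```

>>> {"name": "step_arm", "arguments": {"plan": "0 0 0 -0.005 0 0 0; 0 0 0 -0.01 0 0 0; 0 0 0 -0.015 0 0 0; 0 0 0 -0.015 0 0 0"}}

```text
clock: 4.2
tool_pos: [0.5604, 0.1763, 0.0799]
orientation: [0.066, 0.991, -0.116]
force: [0.3, -0.2, -6.6]
opening: 0.0136
```

Run:
```python
from h import *
print(state(),pose())
c=cam("wrist","w4")
c=cam("side");zoom(c,200,150,120,130,4.5,"d4")
```

```text
{'clock': 4.2, 'qpos': array([-0.8398,  0.4098,  0.3413,  2.2221,  1.2692,  0.2275, -1.8955]), 'joint_vel': array([-0.0052,  0.0131,  0.0085, -0.0042,  0.0175, -0.0115, -0.0184]), 'joint_torque': array([ -0.0626, -67.1711,   6.7694, -27.6325,   0.2867,   1.3594,
         0.5766]), 'tool_pos': array([0.5604, 0.1763, 0.0799]), 'orientation': array([ 0.0661,  0.9912, -0.1158]), 'force': array([ 0.3032, -0.2158, -6.6292]), 'torque': array([0.3033, 1.2076, 0.0806]), 'opening': 0.013637562481670374} (array([0.5604, 0.1763, 0.0799]), array([[ 0.5422,  0.1276,  0.8305],
       [-0.0673,  0.9918, -0.1084],
       [-0.8375,  0.0029,  0.5464]]))
```

View pics/w4.png

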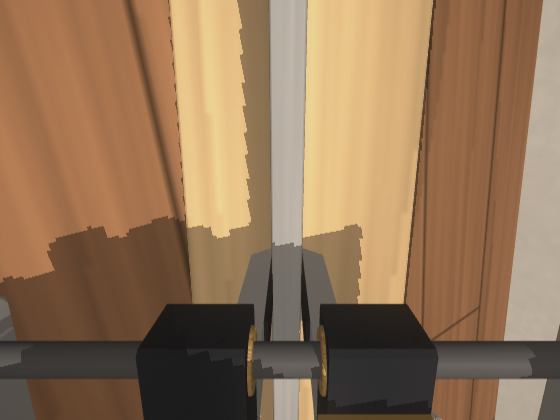

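View pics/d4.png

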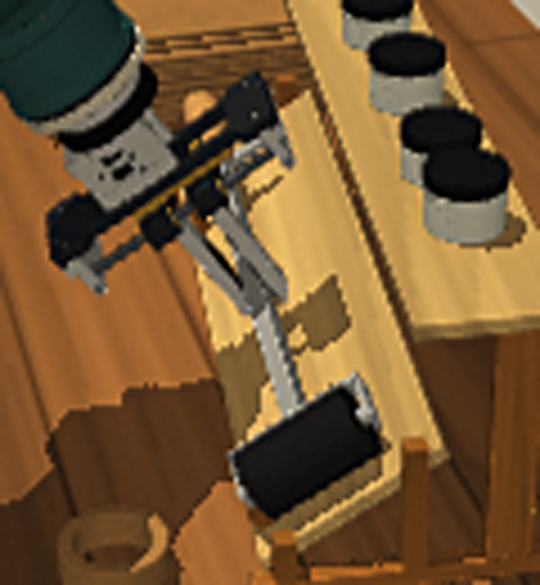

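>>> {"name": "step_arm", "arguments": {"plan": "0 0 0 0.005 0 0 0; 0 0 0 0.01 0 0 0; 0 0 0 0.0145 0 0 0; 0 0 0 0.0145 0 0 0; 0 0 0 0.0145 0 0 0.03"}}

```text
clock: 4.92
tool_pos: [0.5686, 0.1748, 0.0674]
orientation: [0.065, 0.991, -0.117]
force: [-0.1, -0.3, -0.7]
opening: 0.0204
```

>>> {"name": "step_arm", "arguments": {"plan": "0 0 0 0 0 0 0.034; 0 0 0 -0.002 0 0.0005 0.034; 0 0 0 -0.002 -0.025 0.0005 0.034; 0 0 0 -0.002 -0.05 0.0005 0.034; 0 0 0 -0.002 -0.05 0.0005 0.034", "grip_force": 15}}

```text
clock: 5.55
tool_pos: [0.5612, 0.1238, 0.0695]
orientation: [0.067, 0.991, -0.119]
force: [-0.2, -0.2, -0.5]
opening: 0.0338
```

Run:
```python
from h import *
s=state();print(s["clock"],s["qpos"],s["force"],s["torque"],s["opening"],pose());plan(mid-ey*.05-nrm*.008,tool(-nrm,up),1)
c=cam("wrist","w5")
c=cam("side");zoom(c,200,150,120,130,4.5,"d5")
```

```text
5.55 [-0.6664  0.3995  0.2643  2.2694  1.6217  0.2004 -2.1509] [-0.1842 -0.162  -0.4525] [0.0067 0.576  0.0078] 0.033771687625980165 (array([0.5612, 0.1238, 0.0695]), array([[ 0.542 ,  0.1303,  0.8302],
       [-0.0695,  0.9915, -0.1102],
       [-0.8375,  0.0021,  0.5464]]))
rows needed 1 turn [-0.21  0.12 -0.  ] shift [0.0036 0.0024 0.0006]
[-0.21  0.12 -0.  ] [0.0036 0.0024 0.0006]
```

View pics/w5.png

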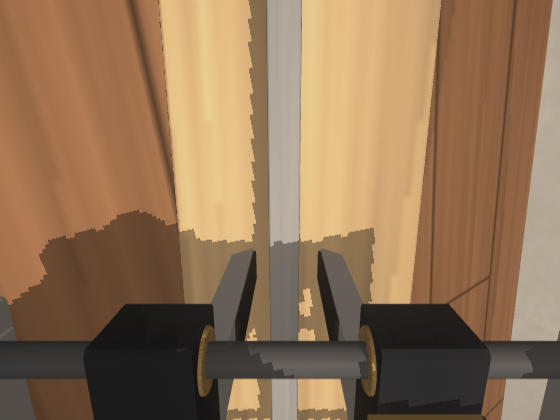

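View pics/d5.png

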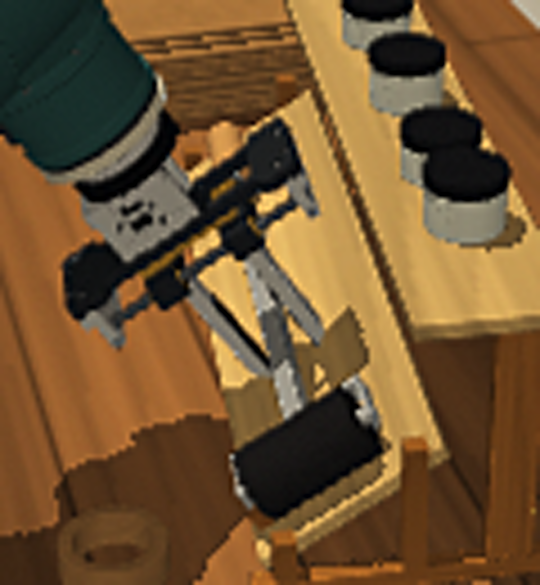

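>>> {"name": "step_arm", "arguments": {"plan": "0 0 0 0.001 0 0 0.02; 0 0 0 0.001 0 0 0.0; 0 0 0 0.001 0 0 0.0; 0 0 0 0.001 0 0 0", "grip_force": 20}}

```text
clock: 6.15
tool_pos: [0.5614, 0.1262, 0.068]
orientation: [0.065, 0.992, -0.115]
force: [-1.9, 2.3, -4.3]
opening: 0.0136
```

>>> {"name": "step_arm", "arguments": {"plan": "0 0 0 0 0 0 0; 0 0 0 0 0 0 0; 0 0 0 -0.005 0 0 0; 0 0 0 -0.01 0 0 0; 0 0 0 -0.015 0 0 0", "grip_force": 60}}

```text
clock: 6.78
tool_pos: [0.5535, 0.1262, 0.0809]
orientation: [0.065, 0.992, -0.117]
force: [0.8, -0.7, -6.3]
opening: 0.0138
```

>>> {"name": "step_arm", "arguments": {"plan": "0 0 0 -0.003 0 0 0; 0 0 0 -0.005 0 0 0; 0 0 0 -0.005 0 0 0"}}

```text
clock: 7.15
tool_pos: [0.551, 0.127, 0.0852]
orientation: [0.066, 0.991, -0.116]
force: [0.5, 0.8, -5.6]
opening: 0.0134
```

Run:
```python
from h import *
s=state();print(s["clock"],s["qpos"],s["force"],s["torque"],s["opening"],pose())
c=cam("wrist","w6")
c=cam("side");zoom(c,200,150,120,130,4.5,"d6")
c=cam("scene");zoom(c,220,145,260,150,3,"s6")
```

```text
7.15 [-0.6917  0.3515  0.2716  2.284   1.4572  0.2148 -1.9885] [ 0.5006  0.8224 -5.58  ] [0.2711 1.4089 0.0137] 0.013388858888718902 (array([0.551 , 0.127 , 0.0852]), array([[ 0.5421,  0.1277,  0.8306],
       [-0.0678,  0.9918, -0.1082],
       [-0.8376,  0.0023,  0.5463]]))
```

View pics/s6.png

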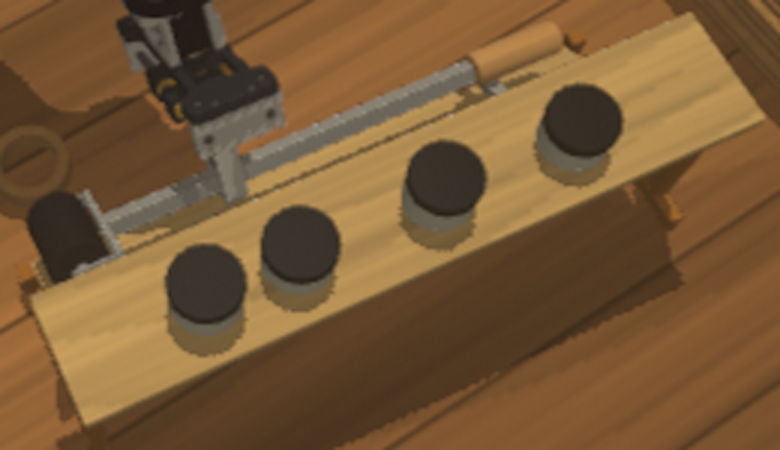

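View pics/d6.png

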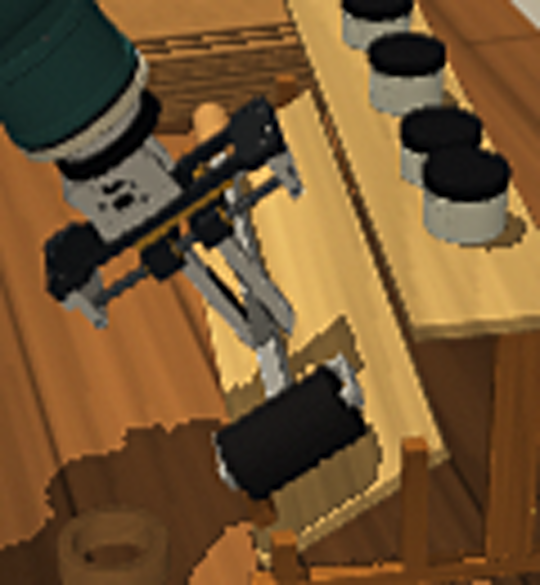

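View pics/w6.png

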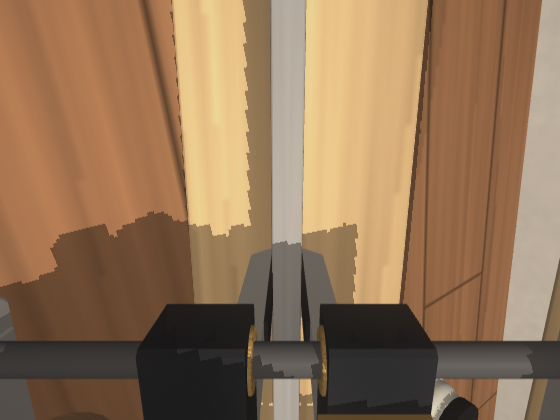

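Run:
```python
from h import *
F=[];T=[]
for i in range(8):
    eyes.read_camera("side");s=state();F.append(s["force"]);T.append(s["torque"])
F=np.array(F);T=np.array(T);print(F.mean(0),F.std(0),T.mean(0),T.std(0),s["clock"])
p,Rm=pose();f=F.mean(0)-[-.1,-.1,0];t=T.mean(0)-[.007,.58,.008]
for L in(.2,.25,.3):
    print(L, t-np.cross((L-.008)*Rm[:,0],f), Rm.T@(t-np.cross((L-.008)*Rm[:,0],f)))
```

```text
[-0.2057  0.0974 -6.88  ] [0.3425 0.3846 0.4364] [ 0.2322  1.3964 -0.0018] [0.0348 0.0178 0.0255] 7.7
0.2 [ 0.1039  0.0834 -0.0289] [0.0749 0.096  0.0615]
0.25 [ 0.0723 -0.1074 -0.0339] [ 0.0749 -0.0974  0.0531]
0.3 [ 0.0407 -0.2983 -0.0389] [ 0.0749 -0.2908  0.0448]
```

>>> {"name": "step_arm", "arguments": {"plan": "0 0 0 -0.012 0 0 0; 0 0 0 -0.03 0 0 0; 0 0 0 -0.05 0 0 0; 0 0 0 -0.07 0 0 0; 0 0 0 -0.09 0 0 0"}}

```text
clock: 8.32
tool_pos: [0.5017, 0.1329, 0.161]
orientation: [0.066, 0.992, -0.117]
force: [0.3, -0.2, -6.9]
opening: 0.0133
```

Run:
```python
from h import *
s=state();print(s["clock"],s["qpos"],s["force"],s["torque"],s["opening"],pose())
c=cam("side");zoom(c,150,80,170,170,3.5,"d7")
zoom(cam("scene"),180,120,260,170,3,"s7")
p,Rm=pose();plan(np.array([.46,.06,.29]),tool(-ez*.95+.31*ex,ex),5)
```

```text
8.325 [-0.6578  0.1072  0.1374  2.3282  0.972   0.3932 -1.5091] [ 0.2656 -0.2156 -6.8521] [ 0.2087  1.3399 -0.0224] 0.013339930811773907 (array([0.5017, 0.1329, 0.161 ]), array([[ 0.5418,  0.128 ,  0.8307],
       [-0.0681,  0.9918, -0.1084],
       [-0.8378,  0.0021,  0.546 ]]))
rows needed 3 turn [-0.1  15.13 -0.2 ] shift [-0.1252 -0.0777  0.0432]
[-0.02  3.03 -0.04] [-0.025  -0.0155  0.0086]
[-0.04  6.05 -0.08] [-0.0501 -0.0311  0.0173]
[-0.06  9.08 -0.12] [-0.0751 -0.0466  0.0259]
[-0.08 12.1  -0.16] [-0.1001 -0.0622  0.0345]
[-0.1  15.13 -0.2 ] [-0.1252 -0.0777  0.0432]
```

View pics/d7.png

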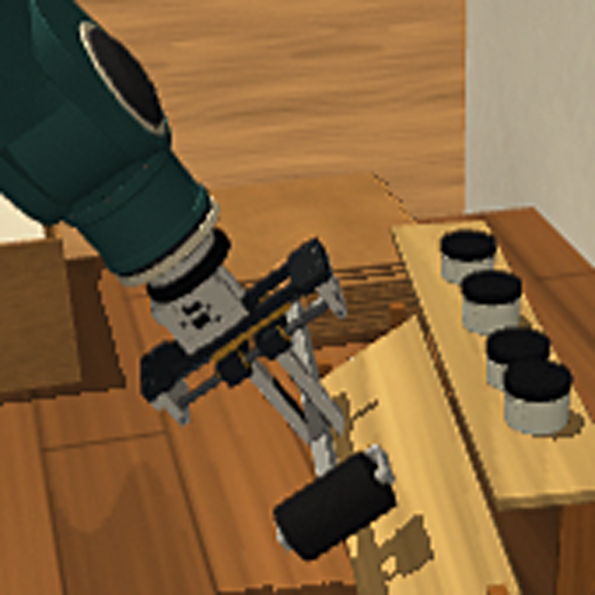

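View pics/s7.png

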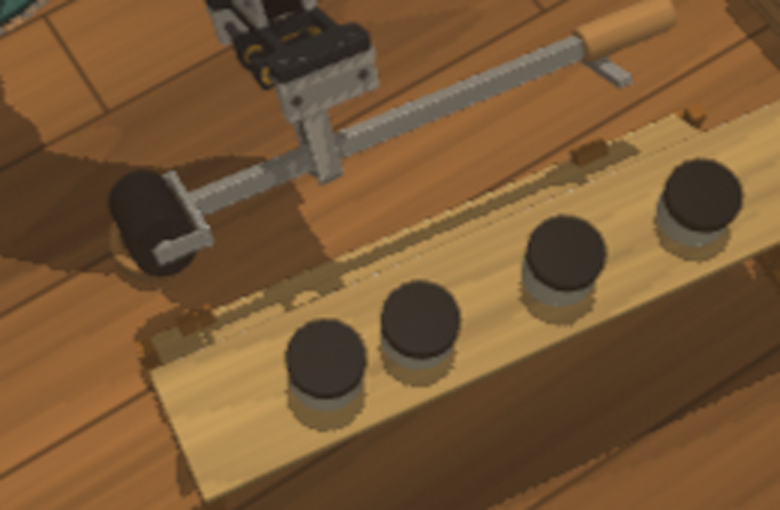

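>>> {"name": "step_arm", "arguments": {"plan": "0 2 0 -0.02 -0.01 0.006 0; 0 5 0 -0.045 -0.026 0.014 0; 0 8 0 -0.072 -0.044 0.024 0; 0 11.5 0 -0.1 -0.06 0.034 0; 0 15 0 -0.125 -0.078 0.043 0"}}

```text
clock: 9.05
tool_pos: [0.46, 0.0585, 0.2891]
orientation: [0.083, 1.255, -0.111]
force: [2.3, -0.2, -6.3]
opening: 0.0136
```

Run:
```python
from h import *
s=state();print(s["clock"],s["qpos"],s["force"],s["torque"],s["opening"],pose())
c=cam("side","d8")
cam("scene","s8")
a=np.radians(50);y=np.array([np.cos(a),np.sin(a),0]);z=np.cross(y,ez)
plan(np.array([.46,-.10,.31]),tool(-ez,z),10)
```

```text
9.05 [-0.5125 -0.1368  0.2139  2.1207  0.2028  0.8758 -0.534 ] [ 2.2875 -0.2137 -6.3415] [0.0588 0.7741 0.0147] 0.013593298260626739 (array([0.46  , 0.0585, 0.2891]), array([[ 0.3066,  0.1287,  0.9431],
       [-0.0382,  0.9917, -0.1229],
       [-0.9511,  0.0017,  0.309 ]]))
rows needed 4 turn [32.14 17.69 -5.34] shift [-0.0128 -0.1564  0.0243]
[ 3.21  1.77 -0.53] [-0.0013 -0.0156  0.0024]
[ 6.43  3.54 -1.07] [-0.0026 -0.0313  0.0049]
[ 9.64  5.31 -1.6 ] [-0.0038 -0.0469  0.0073]
[12.86  7.08 -2.13] [-0.0051 -0.0626  0.0097]
[16.07  8.84 -2.67] [-0.0064 -0.0782  0.0121]
[19.28 10.61 -3.2 ] [-0.0077 -0.0938  0.0146]
[22.5  12.38 -3.73] [-0.0089 -0.1095  0.017 ]
[25.71 14.15 -4.27] [-0.0102 -0.1251  0.0194]
[28.92 15.92 -4.8 ] [-0.0115 -0.1407  0.0218]
[32.14 17.69 -5.34] [-0.0128 -0.1564  0.0243]
```

View pics/d8.png

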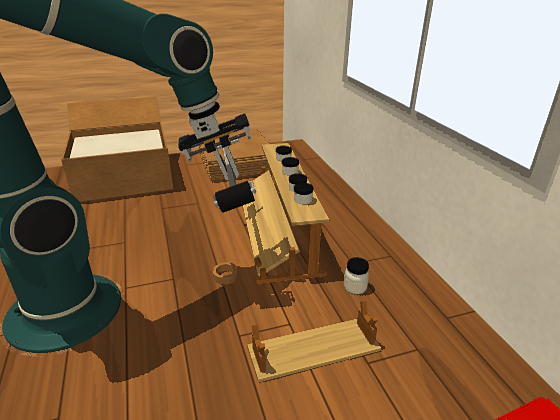

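View pics/s8.png

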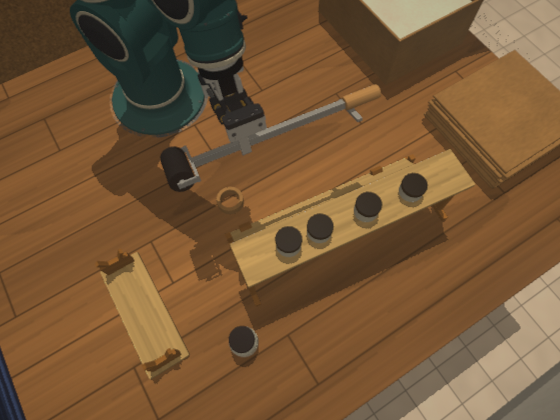

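>>> {"name": "step_arm", "arguments": {"plan": "2 1.2 -0.3 -0.004 -0.01 0.002 0; 5.5 3 -0.9 -0.008 -0.027 0.004 0; 9.6 5.3 -1.6 -0.01 -0.047 0.0073 0; 13.5 7.5 -2.2 -0.012 -0.066 0.01 0; 18 10 -3 -0.014 -0.088 0.0135 0"}}

```text
clock: 9.78
tool_pos: [0.4571, -0.0296, 0.3047]
orientation: [0.338, 1.407, -0.355]
force: [0.4, 0.8, -7.1]
opening: 0.0137
```

Run:
```python
from h import *
s=state();print(s["clock"],s["qpos"],s["force"],s["torque"],s["opening"],pose()[0])
a=np.radians(50);y=np.array([np.cos(a),np.sin(a),0]);z=np.cross(y,ez)
plan(np.array([.46,-.10,.31]),tool(-ez,z),5)
```

```text
9.775 [-0.4055 -0.0652  0.3559  1.9909  0.0783  1.0859 -0.5315] [ 0.4076  0.8334 -7.0732] [ 0.1239  0.2789 -0.0009] 0.013652808811801347 [ 0.4571 -0.0296  0.3047]
rows needed 2 turn [14.16  7.48 -2.08] shift [-0.002  -0.062   0.0338]
[ 2.83  1.5  -0.42] [-0.0004 -0.0124  0.0068]
[ 5.66  2.99 -0.83] [-0.0008 -0.0248  0.0135]
[ 8.5   4.49 -1.25] [-0.0012 -0.0372  0.0203]
[11.33  5.99 -1.66] [-0.0016 -0.0496  0.027 ]
[14.16  7.48 -2.08] [-0.002  -0.062   0.0338]
```

>>> {"name": "step_arm", "arguments": {"plan": "2.8 1.5 -0.4 0 -0.0124 0.0068 0; 5.7 3 -0.8 0 -0.025 0.0135 0; 8.5 4.5 -1.25 0 -0.037 0.02 0; 11.3 6 -1.7 0 -0.05 0.027 0; 14.2 7.5 -2.1 0 -0.062 0.034 0"}}

```text
clock: 10.4
tool_pos: [0.4612, -0.1002, 0.3091]
orientation: [0.548, 1.5, -0.545]
force: [0.1, 0.7, -6.4]
opening: 0.0133
```

```bash
cat >> h.py <<'E'
rc=np.array([.5595,-.307,0]);ry=np.radians(-.7)
rx=np.array([np.cos(ry),np.sin(ry),0])
Trest=tool(-ez,np.cross(rx,ez))
E
python3 - <<'E'
from h import *
s=state();print(s["clock"],s["qpos"],s["force"],s["torque"],s["opening"],pose()[0])
plan(rc-rx*.052+[0,0,.25],Trest,10)
cam("side","d9");cam("scene","s9")
E
```

```text
10.4 [-0.3021  0.0502  0.4725  1.871  -0.0259  1.225  -0.5195] [ 0.0941  0.7351 -6.3526] [ 0.0488  0.0181 -0.0242] 0.013256348245944263 [ 0.4612 -0.1002  0.3091]
rows needed 5 turn [50.7  -0.04 -0.1 ] shift [ 0.0589 -0.1282  0.168 ]
[ 5.07 -0.   -0.01] [ 0.0059 -0.0128  0.0168]
[10.14 -0.01 -0.02] [ 0.0118 -0.0256  0.0336]
[15.21 -0.01 -0.03] [ 0.0177 -0.0385  0.0504]
[20.28 -0.02 -0.04] [ 0.0236 -0.0513  0.0672]
[25.35 -0.02 -0.05] [ 0.0295 -0.0641  0.084 ]
[30.42 -0.02 -0.06] [ 0.0354 -0.0769  0.1008]
[35.49 -0.03 -0.07] [ 0.0413 -0.0898  0.1176]
[40.56 -0.03 -0.08] [ 0.0471 -0.1026  0.1344]
[45.63 -0.04 -0.09] [ 0.053  -0.1154  0.1512]
[50.7  -0.04 -0.1 ] [ 0.0589 -0.1282  0.168 ]
```

View pics/d9.png

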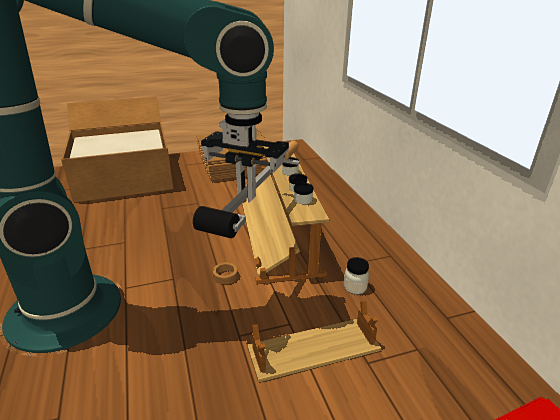

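>>> {"name": "step_arm", "arguments": {"plan": "4 0 0 0 -0.012 0.015 0; 9 0 0 0 -0.025 0.033 0; 14 0 0 0 -0.038 0.05 0; 19 0 0 0 -0.051 0.067 0; 25 0 0 0 -0.064 0.084 0"}}

```text
clock: 11.12
tool_pos: [0.4849, -0.2038, 0.309]
orientation: [0.886, 1.382, -0.883]
force: [0.9, -0.2, -6.8]
opening: 0.0136
```

Run:
```python
from h import *
s=state();print(s["clock"],s["qpos"],s["force"],s["torque"],s["opening"],pose()[0])
plan(rc-rx*.052+[0,0,.25],Trest,5)
```

```text
11.125 [-0.1792  0.1764  0.5959  1.7576 -0.1061  1.237  -0.6936] [ 0.9097 -0.1762 -6.84  ] [ 0.0486  0.0231 -0.0571] 0.013553778224838999 [ 0.4849 -0.2038  0.309 ]
rows needed 3 turn [25.52  0.   -0.16] shift [ 0.059  -0.0226  0.1025]
[ 5.1   0.   -0.03] [ 0.0118 -0.0045  0.0205]
[10.21  0.   -0.06] [ 0.0236 -0.009   0.041 ]
[15.31  0.   -0.09] [ 0.0354 -0.0136  0.0615]
[20.41  0.   -0.12] [ 0.0472 -0.0181  0.082 ]
[25.52  0.   -0.16] [ 0.059  -0.0226  0.1025]
```

>>> {"name": "step_arm", "arguments": {"plan": "5 0 0 0.01 -0.004 0.02 0; 10 0 0 0.022 -0.009 0.041 0; 15.3 0 -0.1 0.034 -0.0136 0.0615 0; 20.4 0 -0.1 0.047 -0.018 0.082 0; 25.5 0 -0.16 0.059 -0.0226 0.1025 0"}}

```text
clock: 11.75
tool_pos: [0.5081, -0.3062, 0.2494]
orientation: [1.217, 1.204, -1.218]
force: [-0.3, 0.5, -5.5]
opening: 0.0137
```

>>> {"name": "step_arm", "arguments": {"plan": "0 0 0 0 0 0 0; 0 0 0 0 0 0 0"}}

```text
clock: 12.0
tool_pos: [0.508, -0.3048, 0.2501]
orientation: [1.213, 1.207, -1.214]
force: [-0.5, 0.9, -7.1]
opening: 0.0135
```

Run:
```python
from h import *
s=state();print(s["clock"],s["qpos"],s["force"],s["torque"],s["opening"],pose())
plan(rc-rx*.052+[0,0,.25],Trest,1)
cam("side","d10");cam("scene","s10");cam("wrist","w10")
```

```text
12.0 [-0.034   0.3902  0.6831  1.6777 -0.2639  1.1681 -0.8599] [-0.4598  0.8797 -7.142 ] [ 0.0692  0.0103 -0.1232] 0.013476536496768294 (array([ 0.508 , -0.3048,  0.2501]), array([[-0.0002,  1.    , -0.0058],
       [ 0.    , -0.0058, -1.    ],
       [-1.    , -0.0002, -0.    ]]))
rows needed 1 turn [ 0.37 -0.    0.01] shift [ 0.0001 -0.0005  0.0016]
[ 0.37 -0.    0.01] [ 0.0001 -0.0005  0.0016]
```

View pics/d10.png

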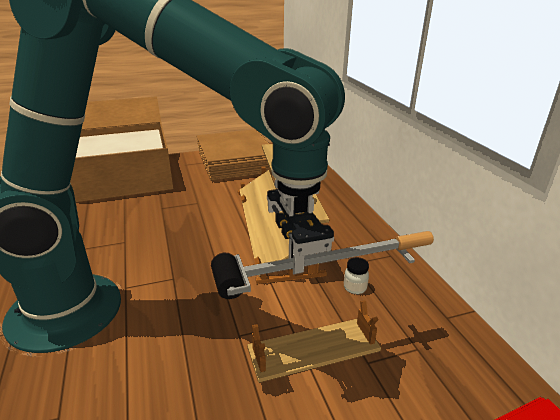

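View pics/s10.png

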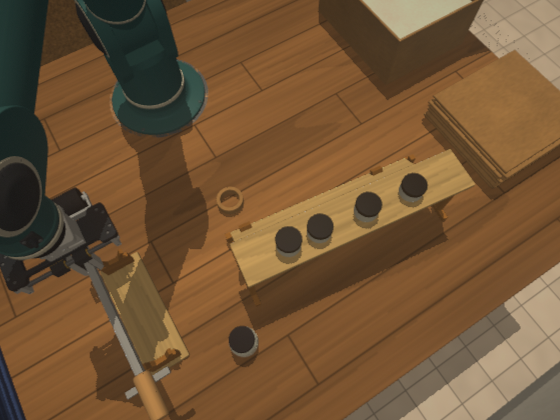

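View pics/w10.png

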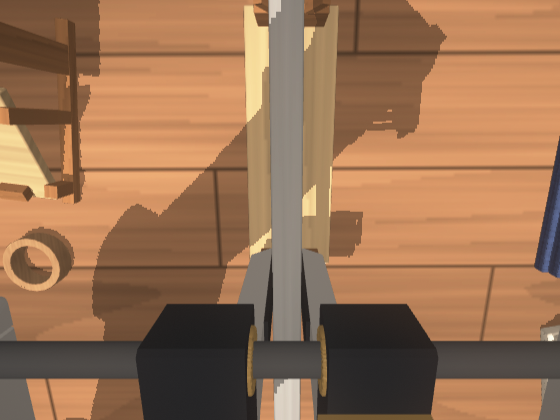

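Run:
```python
from h import *
c=cam("side");zoom(c,200,220,250,80,3.2,"d11")
c=cam("scene");zoom(c,60,230,150,190,3,"s11")
```

```text
(no output)
```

View pics/d11.png

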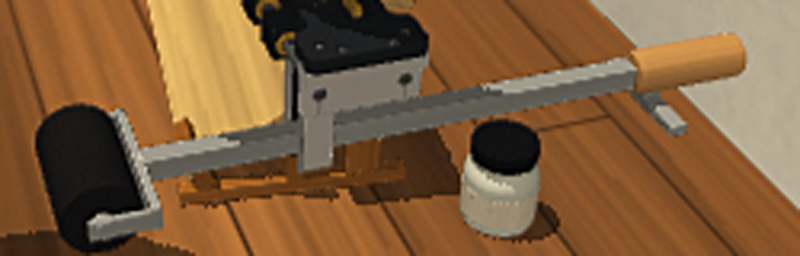

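View pics/s11.png

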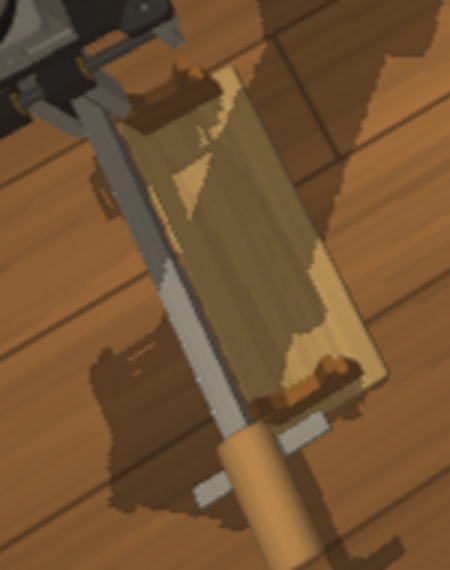

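Run:
```python
from h import *
d=cam("side");c=cam("scene")
p,Rm=pose();s=state();print(p,s["qpos"][5])
def onpl(cc,u,v):
    o,r=ray(cc,u,v);n=Rm[:,2];return o+r*((p-o)@n)/(r@n)
D=lambda u,v:(200+u/3.2-.35,220+v/3.2-.35)
a=onpl(d,*D(145,165));b=onpl(d,*D(635,76));print(a,b,np.degrees(np.arctan2(b[2]-a[2],b[0]-a[0])),np.linalg.norm(b-a))
print("mid est",a+(b-a)*152/327)
S=lambda u,v:(60+u/3-.33,230+v/3-.33)
q,e=tri(c,S(238,432),d,D(635,76));print("handle joint",q,e)
print("handle end side",onpl(d,*D(745,52)))
# expected pixel of level handle joint
for z in (p[2]+.008,): print(proj(d,[b[0],p[1],z]),D(635,76),proj(d,[a[0],p[1],z]),D(145,165), proj(d,p-Rm[:,0]*.008))
```

```text
[ 0.508  -0.3044  0.2504] 1.16784134809267
[ 0.4064 -0.3038  0.2605] [ 0.7374 -0.3055  0.2567] -0.643981795898868 0.33101571390405665
mid est [ 0.5603 -0.3046  0.2587]
handle joint [ 0.7325 -0.3083  0.2602] 0.004361601305690816
handle end side [ 0.8213 -0.306   0.2592]
[397.9052 242.4632] (398.0875, 243.4) [245.066  272.2488] (244.9625, 271.2125) [295.4704 262.4264]
```

Run:
```python
from h import *
c=cam("wrist");print(c["origin"],pose()[0])
zoom(c,225,0,130,260,3,"w11")
for v in(60,120,180,230):
    row=c["image"][v].astype(int);hsv=cv2.cvtColor(c["image"][v:v+1],cv2.COLOR_BGR2HSV)[0]
    print(v,[tuple(hsv[u]) for u in range(240,264,2)],[tuple(hsv[u]) for u in range(324,346,2)])
```

```text
[ 0.5853 -0.3051  0.4188] [ 0.508  -0.3044  0.2503]
60 [(np.uint8(13), np.uint8(134), np.uint8(202)), (np.uint8(13), np.uint8(133), np.uint8(202)), (np.uint8(14), np.uint8(124), np.uint8(160)), (np.uint8(21), np.uint8(95), np.uint8(245)), (np.uint8(21), np.uint8(92), np.uint8(246)), (np.uint8(21), np.uint8(94), np.uint8(247)), (np.uint8(21), np.uint8(94), np.uint8(246)), (np.uint8(21), np.uint8(95), np.uint8(246)), (np.uint8(21), np.uint8(94), np.uint8(246)), (np.uint8(21), np.uint8(94), np.uint8(247)), (np.uint8(21), np.uint8(90), np.uint8(249)), (np.uint8(22), np.uint8(90), np.uint8(250))] [(np.uint8(17), np.uint8(108), np.uint8(168)), (np.uint8(17), np.uint8(108), np.uint8(165)), (np.uint8(17), np.uint8(108), np.uint8(165)), (np.uint8(17), np.uint8(108), np.uint8(166)), (np.uint8(17), np.uint8(106), np.uint8(168)), (np.uint8(17), np.uint8(106), np.uint8(175)), (np.uint8(15), np.uint8(110), np.uint8(141)), (np.uint8(12), np.uint8(129), np.uint8(123)), (np.uint8(13), np.uint8(130), np.uint8(122)), (np.uint8(12), np.uint8(130), np.uint8(122)), (np.uint8(13), np.uint8(130), np.uint8(1
[... 2495 characters left out ...]
t8(174)), (np.uint8(16), np.uint8(108), np.uint8(174)), (np.uint8(17), np.uint8(107), np.uint8(171)), (np.uint8(17), np.uint8(107), np.uint8(174)), (np.uint8(17), np.uint8(107), np.uint8(178))] [(np.uint8(17), np.uint8(108), np.uint8(166)), (np.uint8(17), np.uint8(108), np.uint8(167)), (np.uint8(16), np.uint8(107), np.uint8(174)), (np.uint8(12), np.uint8(128), np.uint8(132)), (np.uint8(12), np.uint8(128), np.uint8(131)), (np.uint8(12), np.uint8(128), np.uint8(131)), (np.uint8(12), np.uint8(128), np.uint8(131)), (np.uint8(12), np.uint8(128), np.uint8(132)), (np.uint8(13), np.uint8(128), np.uint8(131)), (np.uint8(12), np.uint8(129), np.uint8(132)), (np.uint8(13), np.uint8(128), np.uint8(131))]
```

View pics/w11.png

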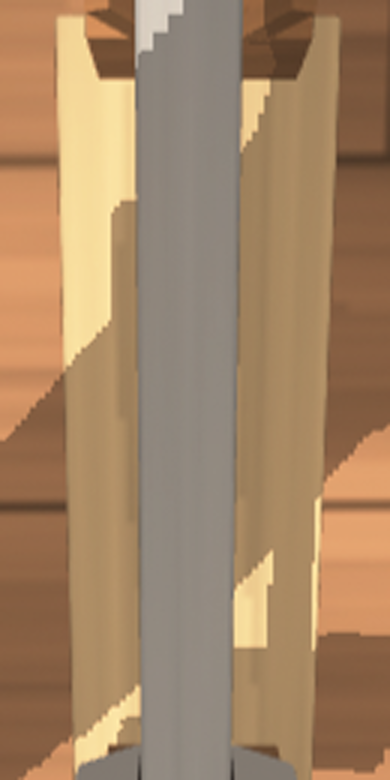

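Run:
```python
from h import *
c=cam("wrist");p,Rm=pose();print(p,Rm[:,1])
for v,l,r in((60,244.7,336),(120,246.2,334),(180,247.7,331.3),(230,249.2,329.5)):
    a=onz(c,l,v,.012);b=onz(c,r,v,.012);print(a,b,(a+b)/2)
# shank center at rows, z=axis top face .2664
for v,u in((230/1,225+186/3),(20,225+189/3)): print("shank",onz(c,u,v,.266))
```

```text
[ 0.508  -0.3045  0.2502] [ 1.     -0.0053  0.0002]
[ 0.6487 -0.2607  0.012 ] [ 0.6482 -0.3593  0.012 ] [ 0.6484 -0.31    0.012 ]
[ 0.5863 -0.26    0.012 ] [ 0.5857 -0.359   0.012 ] [ 0.586  -0.3095  0.012 ]
[ 0.518  -0.2593  0.012 ] [ 0.5175 -0.3579  0.012 ] [ 0.5178 -0.3086  0.012 ]
[ 0.4562 -0.259   0.012 ] [ 0.4556 -0.3575  0.012 ] [ 0.4559 -0.3082  0.012 ]
shank [ 0.5367 -0.3052  0.266 ]
shank [ 0.6236 -0.3061  0.266 ]
```

>>> {"name": "step_arm", "arguments": {"plan": "0.25 0 0 0.02 0 0.003 0; 0.25 0 0 0.05 0 0.003 0; 0.25 0 0 0.08 0 0.003 0; 0.25 0 0 0.11 0 0.003 0; 0.25 0 0 0.13 0 0.003 0"}}

```text
clock: 13.08
tool_pos: [0.507, -0.3073, 0.1177]
orientation: [1.216, 1.206, -1.218]
force: [-0.2, 0.1, -6.5]
opening: 0.0134
```

>>> {"name": "step_arm", "arguments": {"plan": "0 0 0 0.012 0 0 0; 0 0 0 0.022 0 0 0; 0 0 0 0.024 0 0 0; 0 0 0 0.024 0 0 0"}}

```text
clock: 13.58
tool_pos: [0.5082, -0.3077, 0.0965]
orientation: [1.217, 1.204, -1.216]
force: [0.2, -0.0, -6.8]
opening: 0.0132
```

Run:
```python
from h import *
c=cam("wrist","w12");s=state();print(s["clock"],s["qpos"],s["force"],s["torque"],pose())
c=cam("side");zoom(c,190,260,250,140,3.2,"d12")
c=cam("scene");zoom(c,60,230,150,190,3,"s12")
```

```text
13.625 [ 0.0465  0.5697  0.5948  1.8085 -0.4014  0.8853 -0.7541] [ 0.9759  0.0464 -6.5198] [-0.0259 -0.0124  0.0351] (array([ 0.5082, -0.3078,  0.0966]), array([[ 0.0008,  1.    , -0.0099],
       [-0.0002, -0.0099, -1.    ],
       [-1.    ,  0.0008,  0.0002]]))
```

View pics/d12.png

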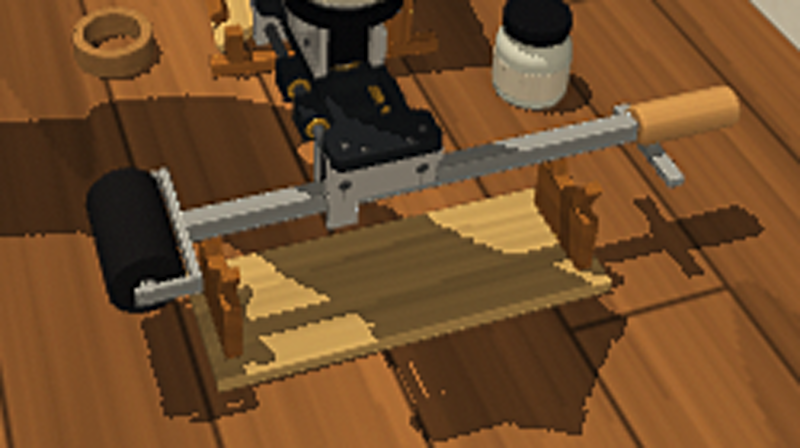

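View pics/s12.png

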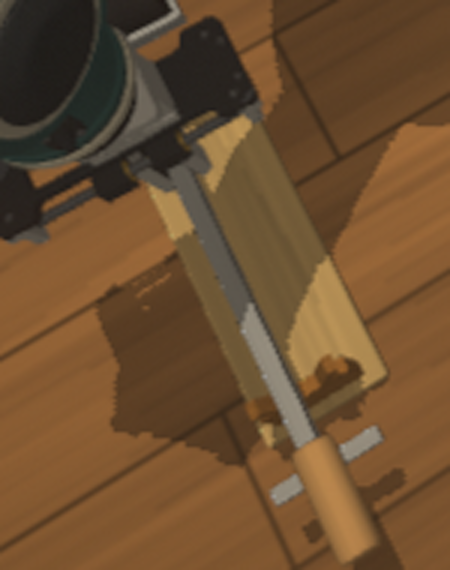

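View pics/w12.png

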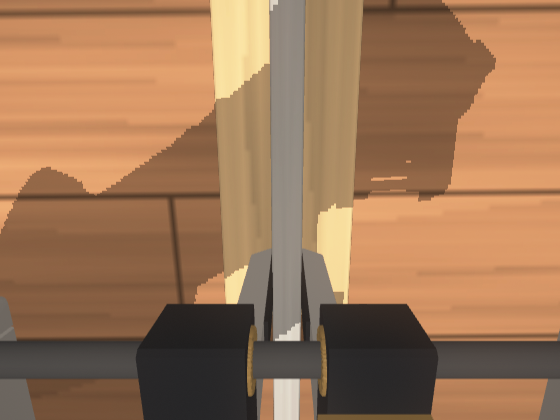

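>>> {"name": "step_arm", "arguments": {"plan": "0 0 0 0.008 0 0 0; 0 0 0 0.016 0 0 0; 0 0 0 0.022 0 0 0; 0 0 0 0.026 0 0 0; 0 0 0 0.028 0 0 0"}}

```text
clock: 14.35
tool_pos: [0.5078, -0.3076, 0.0678]
orientation: [1.217, 1.205, -1.217]
force: [0.1, 0.1, -6.6]
opening: 0.0135
```

Run:
```python
from h import *
c=cam("side");zoom(c,190,260,250,140,3.2,"d13")
s=state();print(s["clock"],s["force"],s["torque"],s["opening"],pose())
```

```text
14.4 [ 0.1371 -0.4649 -8.0659] [ 0.0168  0.0293 -0.0077] 0.013702114561076388 (array([ 0.5078, -0.3076,  0.0677]), array([[-0.0003,  1.    , -0.0099],
       [ 0.0002, -0.0099, -1.    ],
       [-1.    , -0.0003, -0.0002]]))
```

View pics/d13.png

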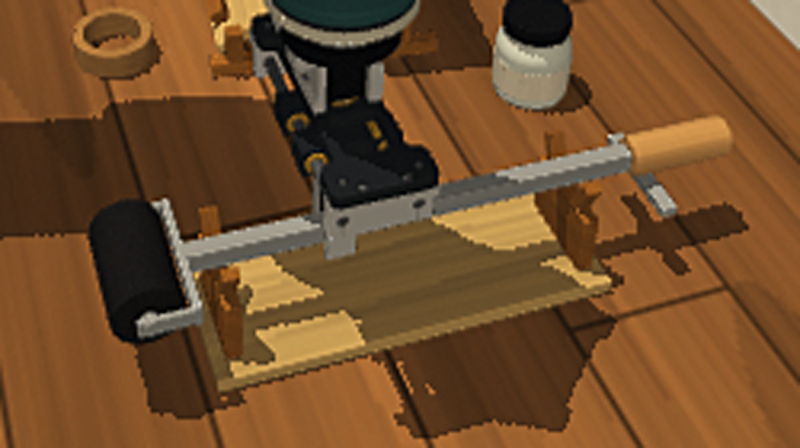

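>>> {"name": "step_arm", "arguments": {"plan": "0 0 0 0.002 0 0 0; 0 0 0 0.004 0 0 0; 0 0 0 0.005 0 0 0; 0 0 0 0.005 0 0 0"}}

```text
clock: 14.9
tool_pos: [0.5078, -0.3076, 0.063]
orientation: [1.217, 1.205, -1.217]
force: [0.6, 0.0, -6.1]
opening: 0.0135
```

>>> {"name": "step_arm", "arguments": {"plan": "0 0 0 0.001 0 0 0; 0 0 0 0.001 0 0 0; 0 0 0 0.001 0 0 0"}}

```text
clock: 15.28
tool_pos: [0.5079, -0.3076, 0.0621]
orientation: [1.217, 1.205, -1.216]
force: [0.6, -0.1, -7.3]
opening: 0.0137
```

>>> {"name": "step_arm", "arguments": {"plan": "0 0 0 0.001 0 0 0; 0 0 0 0.001 0 0 0; 0 0 0 0.001 0 0 0"}}

```text
clock: 15.65
tool_pos: [0.5079, -0.3076, 0.0611]
orientation: [1.217, 1.205, -1.216]
force: [0.5, 0.2, -6.7]
opening: 0.0132
```

>>> {"name": "step_arm", "arguments": {"plan": "0 0 0 0.001 0 0 0; 0 0 0 0.001 0 0 0; 0 0 0 0.001 0 0 0"}}

```text
clock: 16.02
tool_pos: [0.5079, -0.3076, 0.06]
orientation: [1.217, 1.205, -1.217]
force: [-0.1, -0.3, -6.5]
opening: 0.0134
```

>>> {"name": "step_arm", "arguments": {"plan": "0 0 0 0.001 0 0 0; 0 0 0 0.001 0 0 0; 0 0 0 0.001 0 0 0"}}

```text
clock: 16.4
tool_pos: [0.5079, -0.3076, 0.0591]
orientation: [1.217, 1.205, -1.217]
force: [-0.3, 0.3, -6.5]
opening: 0.0136
```

Run:
```python
from h import *
c=cam("side");zoom(c,190,280,160,110,5,"d14")
s=state();print(s["clock"],s["force"],s["torque"],s["opening"],pose())
```

```text
16.45 [ 0.2136 -0.1991 -6.7474] [ 0.0405  0.0115 -0.0009] 0.013606817847634605 (array([ 0.5079, -0.3076,  0.0591]), array([[-0.    ,  1.    , -0.01  ],
       [ 0.0001, -0.01  , -1.    ],
       [-1.    , -0.0001, -0.0001]]))
```

View pics/d14.png

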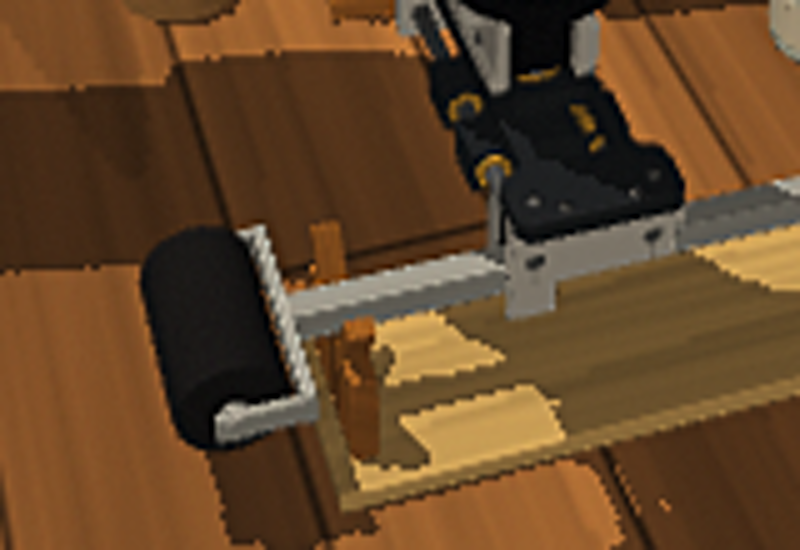

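>>> {"name": "step_arm", "arguments": {"plan": "0 0 0 0.001 0 0 0; 0 0 0 0.001 0 0 0; 0 0 0 0.001 0 0 0"}}

```text
clock: 16.82
tool_pos: [0.508, -0.3076, 0.0585]
orientation: [1.217, 1.204, -1.216]
force: [-4.4, 3.6, 6.5]
opening: 0.0132
```

>>> {"name": "step_arm", "arguments": {"plan": "0 0 0 0.001 0 0 0; 0 0 0 0.001 0 0 0; 0 0 0 0.001 0 0 0"}}

```text
clock: 17.2
tool_pos: [0.5081, -0.3077, 0.0584]
orientation: [1.217, 1.204, -1.216]
force: [-8.7, 7.1, 25.1]
opening: 0.0138
```

>>> {"name": "step_arm", "arguments": {"plan": "0 0 0 0.001 0 0 0; 0 0 0 0.001 0 0 0; 0 0 0 0.001 0 0 0"}}

```text
clock: 17.58
tool_pos: [0.5083, -0.3078, 0.0582]
orientation: [1.218, 1.204, -1.215]
force: [-12.3, 10.2, 39.8]
opening: 0.0138
```

>>> {"name": "step_arm", "arguments": {"plan": "0 0 0 -0.0015 0 0 0; 0 0 0 -0.0022 0 0 0; 0 0 0 -0.0022 0 0 0"}}

```text
clock: 17.95
tool_pos: [0.5082, -0.3077, 0.0584]
orientation: [1.217, 1.204, -1.216]
force: [0.1, 0.5, 2.9]
opening: 0.0135
```

Run:
```python
from h import *
c=cam("side");zoom(c,190,260,250,140,3.2,"d15")
c=cam("scene");zoom(c,60,230,150,190,3,"s15")
s=state();print(s["clock"],s["force"],s["torque"],s["opening"],pose())
```

```text
18.05 [-0.3265 -0.0084  3.1434] [ 0.0519 -0.0883 -0.004 ] 0.013335254463721498 (array([ 0.5081, -0.3077,  0.0584]), array([[ 0.0003,  1.    , -0.0099],
       [-0.0001, -0.0099, -1.    ],
       [-1.    ,  0.0003,  0.0001]]))
```

View pics/d15.png

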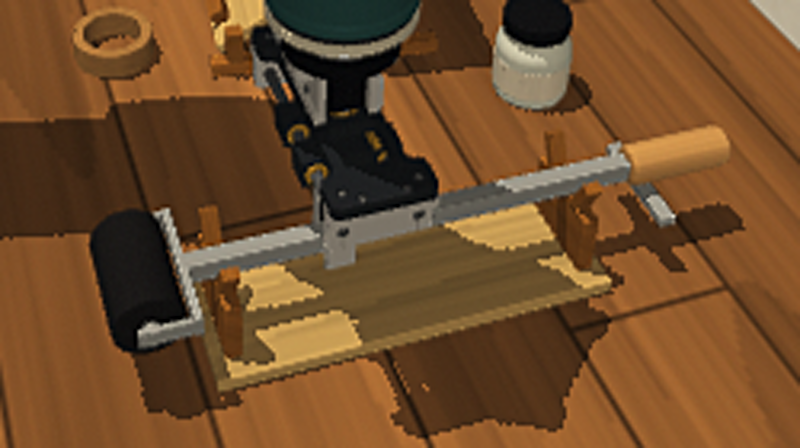

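View pics/s15.png

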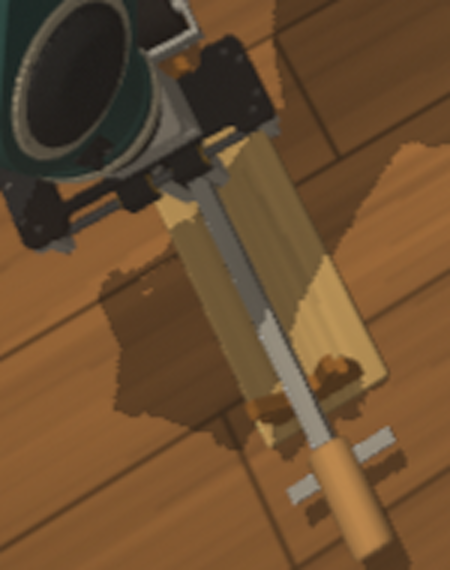

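>>> {"name": "step_arm", "arguments": {"plan": "0 0 0 -0.0005 0 0 0; 0 0 0 -0.0005 0 0 0.014; 0 0 0 -0.0005 0 0 0.018; 0 0 0 -0.0005 0 0 0.03; 0 0 0 -0.0005 0 0 0.04", "grip_force": 5}}

```text
clock: 18.68
tool_pos: [0.5079, -0.3076, 0.0589]
orientation: [1.217, 1.204, -1.216]
force: [0.2, 0.2, -0.1]
opening: 0.0343
```

>>> {"name": "step_arm", "arguments": {"plan": "0 0 0 0 0 0 0.04; 0 0 0 0 0 0 0.04; 0 0 0 -0.01 0 0 0.04; 0 0 0 -0.03 0 0 0.04; 0 0 0 -0.05 0 0 0.04"}}

```text
clock: 19.3
tool_pos: [0.5081, -0.3078, 0.1107]
orientation: [1.217, 1.204, -1.216]
force: [-0.0, -0.2, -0.7]
opening: 0.0401
```

>>> {"name": "step_arm", "arguments": {"plan": "0 0 0 -0.03 0 0 0.04; 0 0 0 -0.07 0 0 0.04; 0 0 0 -0.11 0 0 0.04; 0 0 0 -0.15 0 0 0.04; 0 0 0 -0.15 0 0 0.04"}}

```text
clock: 19.92
tool_pos: [0.5087, -0.3085, 0.2629]
orientation: [1.218, 1.199, -1.214]
force: [-0.2, 0.6, -0.0]
opening: 0.0398
```

Run:
```python
from h import *
d=cam("side");zoom(d,190,260,250,140,3.2,"d16")
c=cam("scene");zoom(c,60,230,150,190,3,"s16");cam("wrist","w16");cam("side","d16f")
s=state();print(s["clock"],s["force"],s["torque"],s["opening"],pose()[0],s["qpos"])
```

```text
20.125 [ 0.037   0.3482 -0.4868] [-0.0045  0.1684  0.0355] 0.0401552948129307 [ 0.5075 -0.3073  0.2583] [-0.0356  0.3867  0.6919  1.6648 -0.2626  1.1863 -0.861 ]
```

View pics/d16.png

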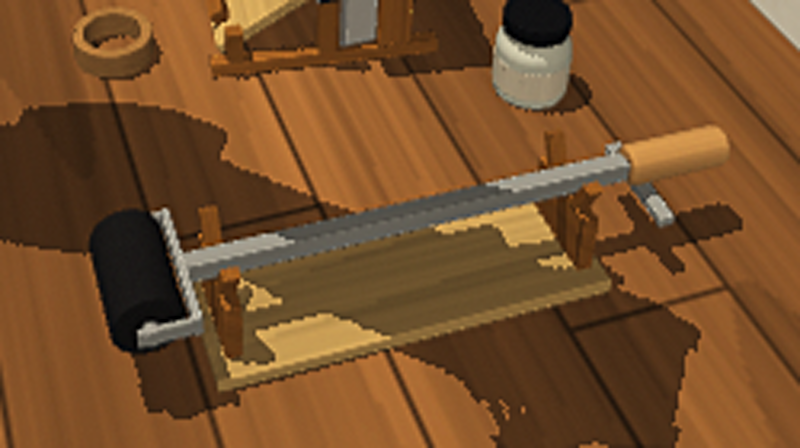

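View pics/s16.png

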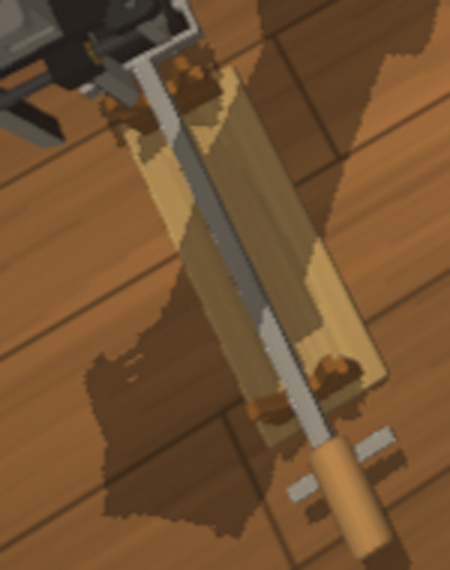

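View pics/w16.png

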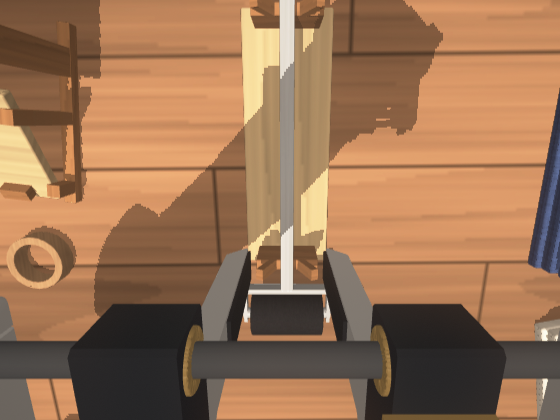

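Run:
```python
from h import *
d=cam("side");w=cam("wrist")
D=lambda u,v:(190+u/3.2-.35,260+v/3.2-.35)
def pl(u,v):
    o,r=ray(d,u,v);return o+r*((-.3077-o[1])/r[1])
a=pl(*D(190,267));b=pl(*D(628,168));print(a,b,"mid",a[0]+.152,b[0]-.175)
print("fork centres drum side / handle side in scene .4303 .6907")
s=lambda v,z:onz(w,287,v,z)
print("wrist yoke",s(286,.076),"fork outer/inner", [s(v,.09)[0] for v in(248,283,13,26)])
zoom(w,230,225,120,70,6,"w17")
print(state()["clock"])
```

```text
[ 0.4077 -0.3077  0.0691] [ 0.7374 -0.3077  0.062 ] mid 0.5596511271375252 0.5623894858035288
fork centres drum side / handle side in scene .4303 .6907
wrist yoke [ 0.408  -0.3074  0.076 ] fork outer/inner [np.float64(0.45803699814041127), np.float64(0.4185313274334387), np.float64(0.6742660844519336), np.float64(0.6641384942446371)]
20.225
```

View pics/w17.png

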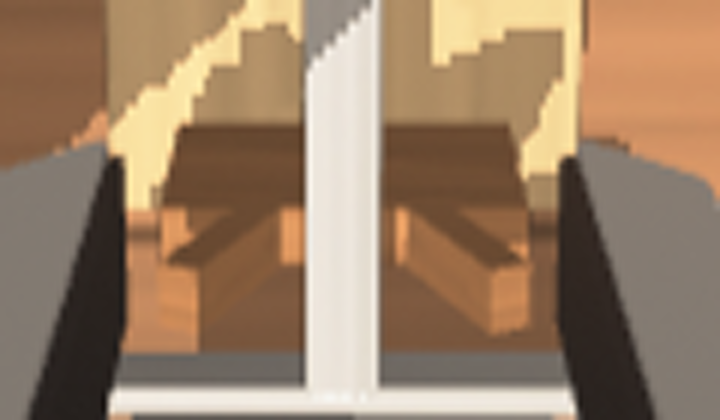

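View pics/d16f.png

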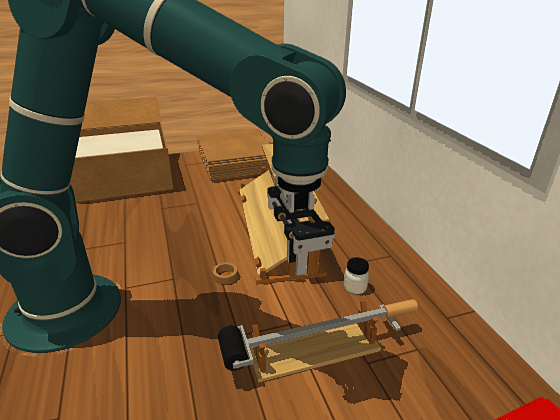

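```bash
python3 -c "
from h import *
print(ctrl.hand_in(),state()['clock'])"
```

```text
the job is handed in; nothing more can be done
the job is handed in; nothing more can be done
```

The ink roller now lies in the two-forked rest, foot side down, with the drum towards the robot. The job was handed in at about 20 s.

- **Lift:** The first trial lift was at the shank's middle, and the drum end stayed down. I set the roller back, moved the grip about 52 mm towards the drum and lifted again. It came clear of the stand, and a side view before lowering showed it level to about 0.6°.
- **Placing:** I turned it through the carry, lowered it in 1 mm steps, opened the fingers and raised the gripper about 20 cm.

**Last checks:**
- The wrist, scene and side views show the shank across both forks, and it did not move when the fingers opened.
- The shank's middle is within about 3 mm of the rest's middle along the shank.
- The drum and yoke hang clear outside the fork.
- The jar and the tape roll looked undisturbed.
- The gripper was touching nothing.

**Less good:**
- **Setting down:** I pressed on for two more 1 mm steps after first contact. The wrist force rose to about 40 N along z (about 43 N in all) before I eased it to 3 N and let go, so this was firmer than intended. It stayed below the 120 N wrist limit.
- **Wrist joint:** At the first grasp one wrist joint (the sixth) came very close to its lower limit, 0.1906 against 0.19, without passing it in any reading.
- **Height reading:** The side-view height of the shank reads 69 mm at the drum end and 62 mm at the handle end. I put that down to picking points by eye in the image, but I did not check it further.

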